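# Close the screw press with one finger

### The arm

A 6-joint arm with a two-finger parallel gripper is mounted at the origin on the work surface. World frame = base frame: x ahead of the robot, y to its left, z up, the work surface at z = 0. Lengths are in m, angles in rad, forces in N, time in s.
With the tool pointing down it reaches from about 0.275 to 1 m from the base axis. Payload 8.4 kg.
Tool frame: the origin (TCP) lies on the centre line of the jaws, within the pads' length; the fingertips stand 17 mm ahead of it and the grasp point (between the pads) lies 2 mm behind it (bot.tcp_to_tips is the z of the fingertips in the tool frame, in m); z points along the fingers, y is the line along which they close (so a half turn about z gives the same grasp; the last joint's range is limited). The gripper opens to 85 mm and grips with 20 to 120 N. Pads are 22 mm wide; open, the fingers measure 114 mm over their backs; the gripper's body (76 mm by 85 mm) begins 54 mm behind the grasp point. The pads swing forward as they close: fully open they stand 13 mm farther back than shut.
Start: joints at [-1.216, 0.353, 1.633, -0, 1.155, -0.002], TCP at [0.218, -0.586, 0.248] pointing down, gripper open.
Joint ranges: [-2.63, 2.63], [-0.92, 2.1], [0.06, 2.66], [-1.3, 4.44], [0, 2.69], [-3.02, 3.02]. Speed limits (rad/s): [2.22, 2.22, 2.79, 3.14, 3.14, 3.14].

### API

Orientations are given as a unit quaternion [x, y, z, w].
In Python, from workcell import bot, hand, kinematics, get_obs, vision, hand_in gives the robot as it stands. The module is installed in compiled form; this text tells all that it offers. Calls block until the motion is done:
- bot.reach(position, orientation): joint-space move of the TCP to a pose.
- bot.servo_line(position, ori=None, velocity=0.15): straight line of the TCP; ori=None keeps the orientation; velocity is the mean speed in m/s.
- bot.goto_joints(angles): joint-space move.
- hand.move_gripper(opening, strength=None): finger opening in m; strength is the grip in N (None keeps the last); returns when the fingers have stopped.
- bot.dwell(seconds).
- kinematics.solve_ik(position, orientation): joint angles nearest the present ones, or None.
- get_obs(): the state.
- vision.read_camera(name): name is "side" or "top" or "wrist"; returns a dict with "frame" (480x640x3 uint8, red, green, blue), "intrinsics" (3x3 intrinsics, pixels), "view" (4x4, takes a point from world to camera coordinates). Camera axes: x right, y down, z forward; pixel columns grow to the right and rows downward; lengths in m; the calibration is good to about 2 mm. A picture is of the moment at which its call begins. There is no depth.
A pose or a line that the arm cannot do raises bot.IKError and nothing moves.
- hand_in(): hands the job in; it is judged then, once.
The state is a dict: "time_s": time; "joint_pos": joint angles; "joint_vel": joint speeds; "joint_efforts": joint torques, N m; "position": TCP position; "orientation": TCP orientation; "wrist_force": force on the tool from outside, world axes, zero at the start; "ft_torque": the same for the moment, N m; "gripper_width": finger opening in m; "grip_force": force on a finger pad.
Only numpy, scipy, OpenCV 4.12 (cv2) and the standard library are available. Lean on these libraries where they do the work, as an engineer would, in place of code of your own. Each camera call takes 0.05 s, during which the arm holds its last target. There are 200 camera calls.

### The job

Close the screw press on the stack of boards: with the closed fingers as one fingertip, push an arm of its cross handle round clockwise (seen from above) until the platen bears firmly on the stack, then take the finger away and leave the press tight. Only push: do not grip the handle or force it, and do not shift or lift the stack or any of the things standing about.

Things in the scene. Friction and masses are not known exactly. Their poses are not given: they have to be found in the camera images.
- press: bench screw press, fixed: wooden bed 240 x 340 x 35 mm with a steel plate on it (top 40 mm above the table); two columns 270 mm apart along its y, joined by a 46 mm wide steel cross-head along y, top at 203 mm (end nuts 217 mm; boss round the screw 64 mm across, 211 mm). Origin: centre of the bed's underside, z up
- screw (a joint): turn of the screw and its cross handle, rad: 0 = wound right up; grows CLOCKWISE seen from above, which lowers platen and handle 20 mm a turn (3.18 mm per rad). The platen meets the stack at about 6.28; the screw's end stop is at 7.5. 2 to 4 N of push 75 mm from the axis turn it freely; it stays where it is left
- hub (a point): centre of the cross handle, on the screw's vertical axis, level with the centre lines of its four arms. It sinks with the screw: 262 mm above the table at 0 rad, 242 mm when the platen meets the stack. The hub is 46 mm across and reaches 23 mm above this point, 18 mm below it
- ball_end (a point): centre of the 28 mm ball on one arm's end, 112 mm from the axis. The handle is a plain steel cross: four equal level round arms 16 mm thick, 90 degrees apart, all alike, a ball on each end, no rim. From 23 to 98 mm from the axis the arm is bare to push on; open gaps between arms, nothing under them above 217 mm
- platen: flat steel platen 165 x 215 x 20 mm, carried by the screw and guided by the columns, moving only up and down; screw and handle count as carried by it. Origin: centre of its underside. Once it bears on the stack, the push at 75 mm from the axis rises by 1 to 2 N for each further mm; 10 to 15 N there is firm
- stack: stack of wooden pressing boards with sheets of paper between, 180 x 190 x 50 mm, about 1 kg, lying loose on the press's steel plate under the platen; origin at the centre of its underside
- tumbler: bystander: plain metal cup, 72 mm across, 105 mm tall, standing beside the press; origin at the centre of its foot
- jar: bystander: amber glass jar with a screw cap, 72 mm across, 100 mm tall, standing beside the press; origin at the centre of its foot
- tape: bystander: roll of tape lying flat, 50 mm across, 20 mm high, on the other front corner of the wooden bed; origin at the centre of its underside
- brush: bystander: 180 mm brush lying in front of the press; origin on its underside
- weight: bystander: small brass weight, 36 mm across and 57 mm tall, standing on a front corner of the press's wooden bed; origin at the centre of its foot
- dish: bystander: round shallow dark dish of dried slices, 190 mm across, 22 mm high; origin at the centre of its foot
- beaker: bystander: white plastic beaker, 92 mm across, 115 mm tall; origin at the centre of its foot

How it is judged:
On the way, in this order (a step that is already met when the one before it is completed fails the run):
1. the finger pushes the handle while the platen is still clear of the stack (contact force between the fingers and platen above 0.5 N and contact force between platen and stack below 0.5 N), for 0.1 s.
2. the finger's push brings the platen down tight on the stack (contact force between the fingers and platen above 0.5 N and contact force between platen and stack above 15 N), for 0.1 s.
At the end, for the whole second after the job is handed in: the platen presses on the stack with more than 10 N, the screw stands still, and the stack lies flat within 12 mm of where it lay (contact force between platen and stack above 10 N and velocity of joint screw between -0.05 and 0.05 rad/s and distance of stack from where it was at the start of the episode below 0.012 m and angle between stack's own z axis and vertical below 0.05 rad); the robot touches nothing.
It fails at once if the handle is gripped or forced: the fingers press on it with more than 60 N (contact force between the fingers and platen above 60 N).
It fails at once if the stack is shifted more than 15 mm or lifted (distance of stack from where it was at the start of the episode above 0.015 m).
It fails at once if a bystander is moved more than 25 mm, lifted or knocked over (distance of any of tumbler, jar, tape, brush, weight, dish, beaker from where it was at the start of the episode above 0.025 m or angle between any of tumbler, jar, tape, brush, weight, dish, beaker's own z axis and vertical above 0.5 rad).
It also fails if it takes over 64 s, if anything falls off the work surface, if the arm or the gripper's body presses on something with over 40 N, if the wrist force passes 120 N, or if a joint passes its speed limit or range.

## Working session

There is one attempt and no reset: what is moved stays moved. The work goes in short steps, each a Python script; the robot and the scene stay as the last script left them, time stands still between calls to the robot, and variables do not carry over. Pictures are saved under pics/ and viewed, at most 10 in all, crops included, and the job is handed in when it is done.

```bash
mkdir -p pics; python3 - <<'E'
from workcell import *
import cv2,numpy as np
for n in ["top","side"]:
    c=vision.read_camera(n); cv2.imwrite(f"pics/{n}0.png",c["frame"][:,:,::-1]); print(n,c["intrinsics"].tolist(),np.round(c["view"],4).tolist())
o=get_obs(); print(o)
print(bot.tcp_to_tips)
E
```

```text
top [[463.4412562490987, 0.0, 322.7864762106826], [0.0, 463.4412562490987, 244.58134385579052], [0.0, 0.0, 1.0]] [[0.1056, -0.9944, 0.0013, -0.0532], [-0.9693, -0.1032, -0.2232, 0.5953], [0.222, 0.0223, -0.9748, 1.315], [0.0, 0.0, 0.0, 1.0]]
side [[479.8244532544019, 0.0, 316.71264629767654], [0.0, 479.8244532544019, 238.93707943805208], [0.0, 0.0, 1.0]] [[-0.9744, -0.2247, 0.0083, 0.5399], [-0.145, 0.5997, -0.787, 0.2278], [0.1719, -0.768, -0.617, 1.2555], [0.0, 0.0, 0.0, 1.0]]
{'time_s': 0.1, 'joint_pos': array([-1.21640436e+00,  3.53567232e-01,  1.63405262e+00, -1.07220779e-05,
        1.15519600e+00, -2.43975683e-03]), 'joint_vel': array([ 0.00066559, -0.00139122, -0.0019858 , -0.00106642,  0.00061299,
       -0.00070029]), 'joint_efforts': array([-6.08740847e-04, -6.06354904e+01, -3.42818928e+01, -7.01363729e-05,
        4.00791483e-03,  3.06020979e-05]), 'position': array([ 0.21815187, -0.58526452,  0.24764708]), 'orientation': array([ 9.84125497e-01,  1.77472907e-01, -1.11899476e-04, -6.01293266e-04]), 'wrist_force': array([ 0.64674094, -0.25747344,  0.54376576]), 'ft_torque': array([ 0.03312679, -0.09224564,  0.00851375]), 'grip_force': 0.0, 'gripper_width': 0.08542781217934672}
0.017
```

View pics/top0.png

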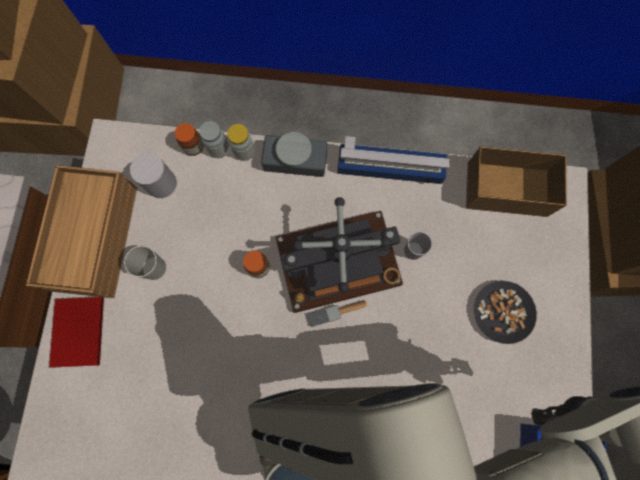

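View pics/side0.png

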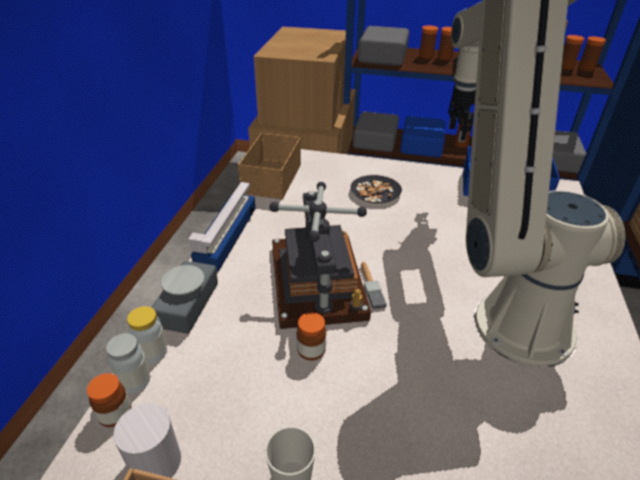

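The top view shows the hub near (342,242), with arms towards (340,202), (343,288), (303,245) and (385,240). In the side view the hub is near (317,208), with balls at (274,207), (362,212) and (321,187). I'll enlarge both.

```bash
python3 - <<'E'
import cv2,numpy as np
a=cv2.imread("pics/top0.png")[180:320,250:440]; b=cv2.imread("pics/side0.png")[165:345,235:405]
a=cv2.resize(a,(760,560),interpolation=cv2.INTER_CUBIC); b=cv2.resize(b,(560,593),interpolation=cv2.INTER_CUBIC)
f=lambda x:np.clip(x.astype(float)*1.6,0,255).astype(np.uint8)
cv2.imwrite("pics/a.png",f(a));cv2.imwrite("pics/b.png",f(b))
E
```

```text
(no output)
```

View pics/a.png

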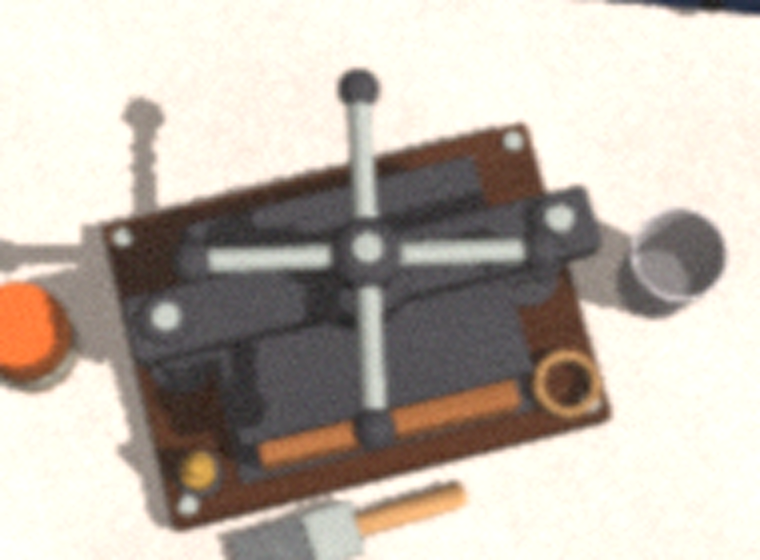

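View pics/b.png

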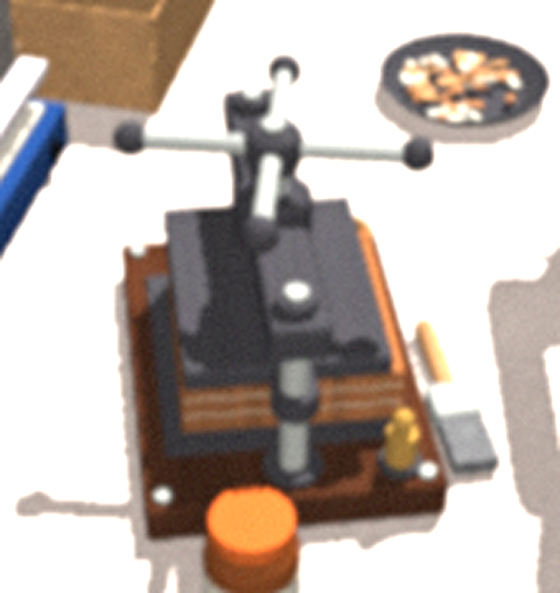

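The balls are clear in both crops. In full-image pixels, top view: (339.5,201.8), (344.3,287), (298.2,244.2), (385,242). Side view, same order: (274.5,206.6), (361.9,211.4), (314.5,234.8), (321.5,186). I'll triangulate these.

```bash
cat > h.py <<'E'
import numpy as np,cv2
from workcell import *
def tri(p,q):
    A=vision.read_camera("top");B=vision.read_camera("side")
    P=[c["intrinsics"]@c["view"][:3] for c in (A,B)]
    X=cv2.triangulatePoints(P[0],P[1],np.array(p,float).T,np.array(q,float).T); return (X[:3]/X[3]).T
E
python3 - <<'E'
from h import *
X=tri([(339.5,201.8),(344.3,287),(298.2,244.2),(385,242)],[(274.5,206.6),(361.9,211.4),(314.5,234.8),(321.5,186)])
print(X.round(4)); h=X.mean(0); print(h); d=X-h; print(np.linalg.norm(d[:,:2],axis=1),np.degrees(np.arctan2(d[:,1],d[:,0])))
# bed ends: nuts in top (z .217)
c=vision.read_camera("top");K,V=c["intrinsics"],c["view"];R=V[:3,:3];o=-R.T@V[:3,3]
def ray(u,v,z):
    d=R.T@np.linalg.inv(K)@[u,v,1]; return (o+d*(z-o[2])/d[2]).round(4)
a,b=ray(250+165/4,180+317/4,.217),ray(250+560/4,180+217/4,.217);print(a,b,(a+b)/2,np.linalg.norm(a-b))
print("tumbler",ray(250+680/4,180+250/4,.1),"jar",ray(250+20/4,180+325/4,.1))
E
```

```text
[[ 0.6743 -0.0257  0.2517]
 [ 0.452  -0.0597  0.2501]
 [ 0.5475  0.0686  0.254 ]
 [ 0.5787 -0.153   0.2512]]
[ 0.56311529 -0.04246022  0.25170653]
[0.11245474 0.11246758 0.11217603 0.11163462] [   8.55485144 -171.16937229   98.01458791  -81.98210988]
[0.5153 0.085  0.217 ] [ 0.6105 -0.1685  0.217 ] [ 0.5629  -0.04175  0.217  ] 0.2707864287589022
tumbler [ 0.6263 -0.2717  0.1   ] jar [0.5203 0.1986 0.1   ]
```

The press is located. The hub is at (0.563,-0.042,0.252) with an arm at about 98.3°, so the screw reads about 3.2 rad and roughly 175° remain to contact. I'll push the +y arm clockwise in one arc at a 75 mm radius, with the tool turning along with the handle.

```bash
cat >> h.py <<'E'
H=np.array([.563,-.042]); TH0=98.35; LAG=14.2; R=.0774
def pose(th,z=.242,extra=0):   # th: arm angle (deg) when finger just touches
    p=np.radians(th+LAG+extra); f=np.radians(th+extra+90)
    return np.array([H[0]+R*np.cos(p),H[1]+R*np.sin(p),z]),np.array([np.cos(f/2),np.sin(f/2),0,0])
def ft(th,F0):   # push on the handle (clockwise positive) = reaction along ccw tangent
    t=np.radians(th); return float((get_obs()["wrist_force"]-F0)@[-np.sin(t),np.cos(t),0])
E
python3 - <<'E'
from h import *
for th in (112,40,-30,-100): print(th,kinematics.solve_ik(*pose(th)))
hand.move_gripper(0.0)
p=get_obs()["position"]; bot.servo_line([p[0],p[1],.40],velocity=.2)
P,q=pose(TH0,.40,14); bot.reach(P,q)
P,q=pose(TH0,.242,14); bot.servo_line(P,q,velocity=.15)
o=get_obs();print(o["time_s"],o["position"],P,o["joint_pos"],o["wrist_force"],o["gripper_width"])
c=vision.read_camera("top");cv2.imwrite("pics/t1.png",cv2.resize(c["frame"][150:340,220:470,::-1],(750,570)))
E
```

```text
112 [ 3.66319590e-02  1.92756341e-01  1.86713942e+00 -4.44089210e-16
  1.08169689e+00 -1.91813680e+00]
40 [ 3.16782960e-02  3.33695245e-01  1.67613733e+00 -4.44089210e-16
  1.13176008e+00 -6.66453405e-01]
-30 [-1.00964750e-01  3.82648945e-01  1.60427487e+00 -4.44089210e-16
  1.15466884e+00  4.22634025e-01]
-100 [-2.09189346e-01  2.91318526e-01  1.73612626e+00 -4.44089210e-16
  1.11414787e+00  1.53613991e+00]
5.525 [0.51746096 0.02018109 0.24281053] [0.51690644 0.02017832 0.242     ] [ 3.60757828e-02  1.91429161e-01  1.86683791e+00  1.46049709e-05
  1.08197129e+00 -1.92473273e+00] [ 1.25128009  0.20139879 -0.28430473] -0.00025134066587998154
```

View pics/t1.png

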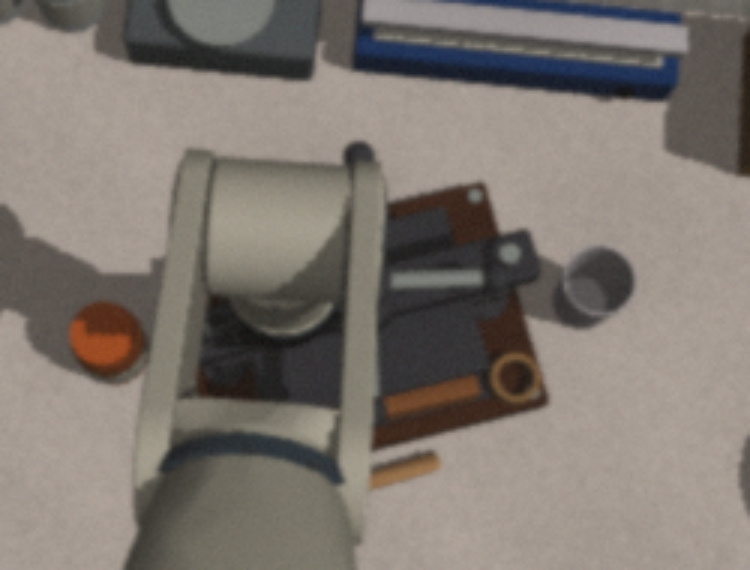

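The wrist now hides the handle. The arm visible on the right at (435,278) and its far ball at (358,155) haven't moved, and there's no contact force, so I'll start pushing and read the force at each step.

```bash
python3 - <<'E'
from h import *
F0=get_obs()["wrist_force"]; np.save("F0.npy",F0)
th=TH0+14; log=[]
while th>28:
    th-=3 if th>TH0-8 else 6
    P,q=pose(th); bot.servo_line(P,q,velocity=.05)
    f=ft(th,F0); log.append((round(th,1),round(f,1),round(float(np.linalg.norm(get_obs()["wrist_force"]-F0)),1)))
    if f>8: break
print(log,get_obs()["time_s"],get_obs()["position"]-P)
E
```

```text
[(109.3, 0.2, 1.3), (106.3, 0.6, 1.3), (103.3, 0.3, 1.4), (100.3, 0.8, 1.5), (97.3, 0.5, 1.4), (94.3, 0.0, 1.3), (91.3, 0.9, 1.0), (88.3, 0.9, 1.5), (82.3, -0.5, 1.6), (76.3, -0.3, 1.5), (70.3, -0.7, 1.2), (64.3, -0.4, 1.8), (58.3, -0.1, 1.1), (52.3, -0.5, 0.9), (46.3, -0.4, 0.9), (40.3, -0.6, 1.6), (34.3, -0.3, 0.9), (28.3, -1.8, 2.0), (22.3, -0.7, 1.6)] 10.9667 [-7.40737794e-05 -6.17901636e-05  7.42316534e-05]
```

The force never rose as expected while pushing, so I'll look before going on.

```bash
python3 - <<'E'
from h import *
c=vision.read_camera("top");d=vision.read_camera("side")
a=cv2.resize(c["frame"][180:320,250:440,::-1],(400,295),interpolation=cv2.INTER_CUBIC);b=cv2.resize(d["frame"][150:345,225:425,::-1],(400,390),interpolation=cv2.INTER_CUBIC)
im=np.zeros((390,800,3),np.uint8);im[:295,:400]=a;im[:,400:]=b
cv2.imwrite("pics/s2.png",np.clip(im*1.6,0,255).astype(np.uint8)); print(get_obs()["wrist_force"])
E
```

```text
[-0.5392079   0.14964766  0.10358618]
```

View pics/s2.png

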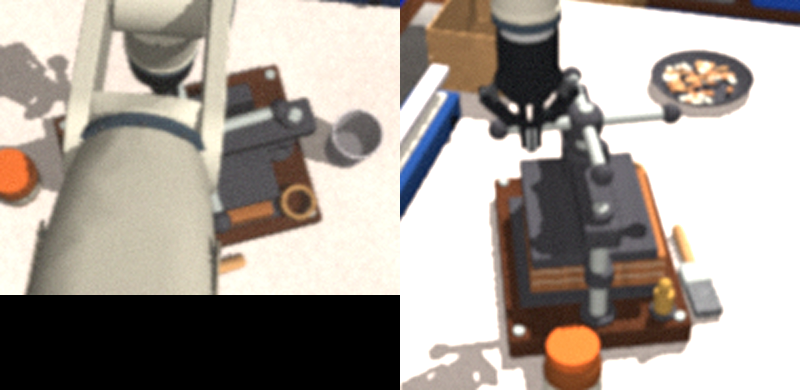

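The side view shows the handle has turned with the finger: the near ball moved to about (326,236) from (314,235). So pushing works, and the force simply fades at each stop. I'll continue with longer, slower segments, then fine steps with a force check where contact is expected.

```bash
python3 - <<'E'
from h import *
F0=np.load("F0.npy"); th=22.3; log=[]
while th>-110:
    th-=10 if th>-20 else 2.5
    P,q=pose(th); bot.servo_line(P,q,velocity=.04)
    f=ft(th,F0); log.append((round(th,1),round(f,1)))
    if f>4.5: break
print(log,get_obs()["time_s"],get_obs()["position"]-P)
E
```

```text
[(12.3, -1.4), (2.3, -2.1), (-7.7, -1.2), (-17.7, -1.1), (-27.7, -1.6), (-30.2, 0.7), (-32.7, 0.2), (-35.2, 0.4), (-37.7, -1.4), (-40.2, 0.7), (-42.7, 0.8), (-45.2, 1.0), (-47.7, 1.0), (-50.2, -1.2), (-52.7, 0.7), (-55.2, 0.2), (-57.7, 0.2), (-60.2, 0.9), (-62.7, 0.8), (-65.2, 0.8), (-67.7, 0.6), (-70.2, 4.0), (-72.7, 10.9)] 17.9917 [0.0016697  0.00079468 0.00014306]
```

Contact shows at about -70°, and the push climbs to 11 N. I'll make a couple of small steps to 12–14 N, hold, and log the full force vector.

```bash
python3 - <<'E'
from h import *
F0=np.load("F0.npy"); th=-72.7
for i in range(4):
    bot.dwell(.15); f=ft(th,F0); o=get_obs()
    a=np.degrees(np.arctan2(*(o["position"][:2]-H)[::-1]))-LAG
    print(round(th,1),round(f,1),(o["wrist_force"]-F0).round(1),"actual th",round(a,2))
    if f>12.5: break
    th-=.8; P,q=pose(th); bot.servo_line(P,q,velocity=.03)
bot.dwell(.3); print(ft(th,F0),get_obs()["time_s"]); np.save("th.npy",th)
d=vision.read_camera("side"); cv2.imwrite("pics/s3.png",np.clip(cv2.resize(d["frame"][150:345,225:425,::-1],(600,585),interpolation=cv2.INTER_CUBIC)*1.6,0,255).astype(np.uint8))
E
```

```text
-72.7 9.5 [ 8.7  4.  -4.8] actual th -71.33
-73.5 13.5 [12.6  4.7 -6.5] actual th -71.49
13.294406762243064 18.8417
```

View pics/s3.png

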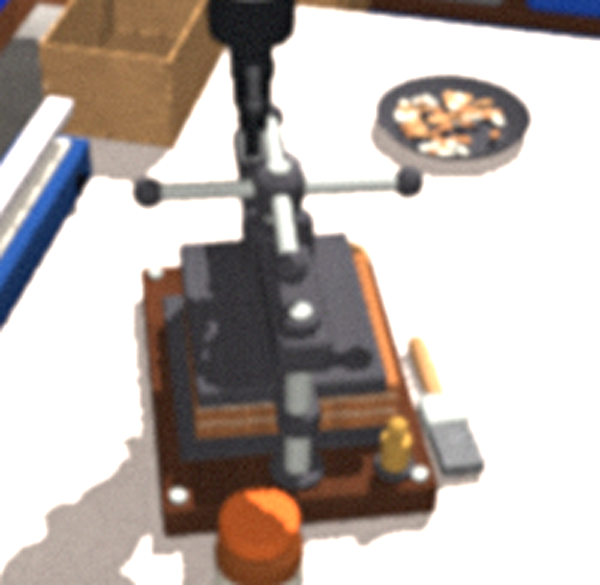

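The finger bears tangentially at 13.5 N with the platen on the stack. The handle balls are at about (274,214), (361,210) and (322,238) in full-image pixels, and the bystanders are undisturbed. I'll add one small step, back off, lift away, and check the handle height from the images.

```bash
python3 - <<'E'
from h import *
F0=np.load("F0.npy"); th=float(np.load("th.npy"))-.8
P,q=pose(th); bot.servo_line(P,q,velocity=.03); bot.dwell(.3); print("push",ft(th,F0),get_obs()["wrist_force"]-F0)
P,q=pose(th,.242,16); bot.servo_line(P,q,velocity=.05)
print("free",get_obs()["wrist_force"]-F0)
P[2]=.40; bot.servo_line(P,q,velocity=.15)
bot.reach([.25,-.5,.40],[.984,.177,0,0]); print(get_obs()["time_s"])
c=vision.read_camera("top");d=vision.read_camera("side")
cv2.imwrite("pics/tf.png",c["frame"][:,:,::-1]);cv2.imwrite("pics/sf.png",d["frame"][:,:,::-1])
a=cv2.resize(c["frame"][190:310,260:420,::-1],(400,300),interpolation=cv2.INTER_CUBIC);b=cv2.resize(d["frame"][170:350,245:405,::-1],(400,450),interpolation=cv2.INTER_CUBIC)
im=np.zeros((450,800,3),np.uint8);im[:300,:400]=a;im[:,400:]=b
cv2.imwrite("pics/f.png",np.clip(im*1.6,0,255).astype(np.uint8))
E
```

```text
push 16.82809830106387 [15.71756413  6.27097652 -7.75393096]
free [-0.03320206 -1.69992694 -0.09992201]
23.2
```

View pics/f.png

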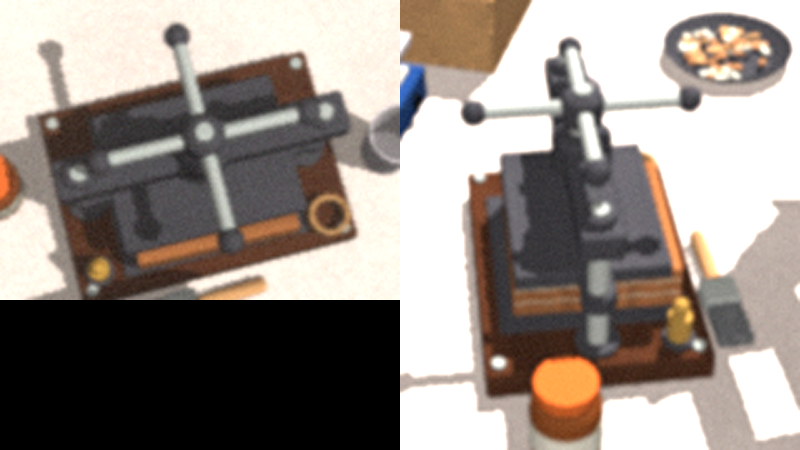

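The handle stands at a new angle, the stack lies under the platen, and the bystanders are in place. The far ball is at top (331.2,204) and side (274.6,215.2), the near ball at top (352.4,286) and side (360.6,209.2).

```bash
python3 - <<'E'
from h import *
X=tri([(331.2,204),(352.4,286)],[(274.6,215.2),(360.6,209.2)]); print(X.round(4),X.mean(0).round(4)); d=X[0]-X[1]; print(np.degrees(np.arctan2(d[1],d[0])),np.hypot(d[0],d[1])/2)
E
```

```text
[[ 0.6688 -0.0046  0.2403]
 [ 0.4579 -0.0802  0.2421]] [ 0.5634 -0.0424  0.2412]
19.737157929956528 0.11205057054131776
```

```bash
python3 -c "
from workcell import *
bot.dwell(.5); print(hand_in())"
```

```text
the job is handed in; nothing more can be done
None
```

I pushed the screw press closed on the stack to about 17 N at 75 mm, slightly over the 10–15 N called firm. The handle stood at contact height after the finger was taken away, and the job was handed in at about 24 s; the hand-in gave no verdict, and the remaining force on the stack was not measured directly.

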